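# Swap the push dispenser and the glass bowl

### The arm

A 6-joint arm with a two-finger parallel gripper is mounted at the origin on the work surface. World frame = base frame: x ahead of the robot, y to its left, z up, the work surface at z = 0. Lengths are in m, angles in rad, forces in N, time in s.
With the tool pointing down it reaches from about 0.325 to 0.775 m from the base axis. Payload 9.3 kg.
Tool frame: the origin (TCP) lies on the centre line of the jaws, within the pads' length; the fingertips stand 8 mm ahead of it and the grasp point (between the pads) lies 11 mm behind it; z points along the fingers, y is the line along which they close (so a half turn about z gives the same grasp; the last joint's range is limited). The gripper opens to 85 mm and grips with 20 to 120 N. Pads are 22 mm wide; open, the fingers measure 114 mm over their backs; the gripper's body (76 mm by 85 mm) begins 54 mm behind the grasp point. The pads swing forward as they close: fully open they stand 13 mm farther back than shut.
Start: joints at [1.015, 0.259, 0.021, 1.334, 0, 1.418], TCP at [0.216, 0.506, 0.239] pointing down, gripper open.
Joint ranges: [-3.04, 3.04], [-0.91, 1.82], [-1.04, 1.36], [-1.92, 1.95], [-1.52, 1.45], [-3.14, 3.14]. Speed limits (rad/s): [2.22, 2.22, 2.79, 3.14, 3.14, 3.14].

### API

Orientations are given as a rotation vector (axis times angle).
In Python, from plant import r gives the robot as it stands.
- The arm moves only by the tool jog_arm, never from a script. Its argument "motion" is a list of rows, each a list of 7 numbers: the shift along the tool's x, y, z in m, then the turn, a rotation vector about the tool's x, y, z in degrees, then the opening, from -1 (shut) to 1 (fully open). In form: [[dx, dy, dz, ax, ay, az, grip], ...]. A call has 1 to 10 rows; each row is the pose to reach, as a shift and turn from the pose commanded when the call began, along the tool's axes at that moment; what a row does not reach only later rows make up. A row lasts 1/12 s, in which the tool goes at most 41.7 mm and 7.16 degrees, less where a joint would pass 70% of its speed; a pose out of reach is approached as far as the arm can. A call with a gripper value outside its range is refused whole. The fingers move at their own pace and stop on an object; "force" is the grip in N (left out, the last holds). Time passes only in rows, so rows that repeat a pose let the fingers close. It gives the time, the measured TCP pose, the force, the opening and the grip force at its end, in the units of the state.
- r.state(): the state, without advancing time (a new reading comes with each control period).
- r.camera(name): name is "scene" or "top" or "wrist"; returns the picture (400x640x3 uint8, blue, green, red); there is no depth.
- r.calibration(name): a dict with "K" (3x3 intrinsics, pixels), "extrinsics" (4x4, takes a point from world to camera coordinates). Camera axes: x right, y up, looking along -z (the intrinsics and any distortion apply to the point x, -y, -z); pixel columns grow to the right and rows downward; lengths in m; the calibration is good to about 2 mm. The wrist camera is an equidistant fisheye: a pixel r from the principal point sees the ray r / f radians off the axis. A picture is of the moment at which its call begins: read the wrist's pose just before it. calibration takes no time and is no camera call; for the wrist camera it gives the pose at the moment of the call.
- r.job_done(): hands the job in; it is judged then, once.
Trained networks look in the newest picture that a camera, given by its name, has taken for a name from the list of things; names that differ only in an ending like _2 or _b are one class to them, and where a whole thing is asked for, a point or a joint stands for the part that bears it (a point fixed in the world has none). Each returns a list of dicts, best first, with "p" (0 to 1); they miss things now and then, are a little off and sometimes report something else, mostly with a low value. They report only what shows in the picture. A call takes as long as a camera call. They do not tell look-alikes from the thing itself.
- r.boxes_of(query, camera): "at" ([x, y, z] in m, in world coordinates, good to about 4 mm: the middle of the surface that is visible of it).
The state is a dict: "clock": time; "joint_pos": joint angles; "qd": joint speeds; "effort": joint torques, N m; "tcp_pos": TCP position; "tool_rot": TCP orientation; "contact_force": force on the tool from outside, world axes, zero at the start; "ft_torque": the same for the moment, N m; "opening": opening from 0.0 (shut) to 1.0 (fully open); "grip_force": force on a finger pad.
Only numpy, scipy, OpenCV 4.12 (cv2) and the standard library are available. Lean on these libraries where they do the work, as an engineer would, in place of code of your own. Each camera call takes 0.05 s, during which the arm holds its last target. There are 200 camera calls.

### The job

The push dispenser stands on the beech box and the frosted glass bowl on the stone coaster: swap them, so that the dispenser stands in the middle of the coaster and the bowl in the middle of the box lid, both upright. Keep both upright on the way and set them down rather than drop them; do not shift the coaster or the box, and do not disturb the vase, the candle, the phone stand or the book.

Things in the scene. Friction and masses are not known exactly. Their poses are not given: they have to be found in the camera images.
- dispenser: Empty white ceramic push dispenser, 128 mm tall: upright cylinder of diameter 62 mm up to height 88 mm, shoulder closing to 30 mm diameter at 102 mm, steel neck (28 mm), pump head (30 mm diameter, 112 to 128 mm high, locked down). A spout, 12 mm wide, 117 to 126 mm high, sticks out along +x to 42 mm from the axis. Origin: centre of its underside; z up its axis.
- bowl: Round frosted glass bowl, 60 mm tall, open at the top, wall 8 mm thick (measured horizontally), floor 8 mm. Outer radius 30 mm at the foot, 43 mm at height 14 mm, 49 mm at 32 mm, 51 mm at the rim. Too wide to grip across; the rim wall can be pinched. Origin: centre of its underside; z up its axis.
- coaster: Loose round grey stone coaster, a flat disc of diameter 112 mm, 12 mm thick, 0.3 kg. The bowl stands on it at the start. Origin: centre of its underside; top face at z = 12 mm.
- box: Closed small beech box, square 110 x 110 mm, 45 mm tall with a flat lid, 0.5 kg, loose on the table (the lid does not come off in this job). The dispenser stands on it at the start. Origin: centre of its underside; x and y along its sides; top face at z = 45 mm.
- vase: Bystander: tall slim dark-grey vase, closed, 240 mm tall; radius 32 mm up to height 100 mm, narrowing to 14 mm at 200 mm, lip of 19 mm radius at the top. Origin: centre of its underside.
- candle: Bystander: amber glass candle jar with a wooden lid, cylinder of radius 33 mm, 83 mm tall. Origin: centre of its underside.
- stand: Bystander: silver aluminium phone stand, base 90 mm (x) by 75 mm (y), 6 mm thick; leaning back plate 66 mm wide, up to 107 mm high, its top at x = +36 mm; small ledge on its -x side. Origin: centre of the base's underside.
- book: Bystander: grey hardback book lying flat, 180 mm (x) by 120 mm (y), 25 mm thick. Origin: centre of its underside.
Things that resemble listed ones, but are neither listed nor needed, are in the scene too. Leave any green or pink look-alike of the dispenser alone.

How it is judged:
At the end, for the whole second after the job is handed in: Dispenser upright and still on the coaster, within 18 mm of its centre; bowl upright and still on the box lid, within 22 mm of its centre (tilt under 0.08 rad, resting within 3 mm); coaster, box, vase, candle, stand and book within 20 mm of their start, the last four upright (horizontal distance between dispenser and coaster below 0.018 m and z of dispenser in the frame of coaster between 0.009 and 0.015 m and horizontal distance between bowl and box below 0.022 m and z of bowl in the frame of box between 0.042 and 0.048 m and angle between each of dispenser, bowl, vase, candle, stand, book's own z axis and vertical below 0.08 rad and linear speed of each of dispenser, bowl below 0.02 m/s and distance of each of coaster, box, vase, candle, stand, book from where it was at the start of the episode below 0.02 m); the robot touches nothing.
It fails at once if the dispenser or the bowl tipped by more than 0.5 rad (angle between any of dispenser, bowl's own z axis and vertical above 0.5 rad).
It fails at once if the dispenser or the bowl dropped (faster than 0.5 m/s with no finger on it) ((linear speed of dispenser above 0.5 m/s and contact force between the fingers and dispenser below 0.1 N) or (linear speed of bowl above 0.5 m/s and contact force between the fingers and bowl below 0.1 N)).
It fails at once if the coaster or the box shifted by more than 20 mm (distance of any of coaster, box from where it was at the start of the episode above 0.02 m).
It fails at once if a bystander shifted by more than 20 mm or tipped by more than 0.3 rad (distance of any of vase, candle, stand, book from where it was at the start of the episode above 0.02 m or angle between any of vase, candle, stand, book's own z axis and vertical above 0.3 rad).
It also fails if it takes over 72 s, if anything falls off the work surface, if the arm or the gripper's body presses on something with over 40 N, if the wrist force passes 120 N, or if a joint passes its speed limit or range.

## Working session

There is one attempt and no reset: what is moved stays moved. The work goes in short steps, Python scripts to look and compute and a tool call to move; the robot and the scene stay as the last step left them, time stands still between calls to the robot, and variables do not carry over. Pictures are saved under pics/ and viewed, at most 10 in all, crops included, and the job is handed in when it is done.

Besides the shell and the picture viewer there is one more tool, called after "Call:" as name([rows], argument=value, ...), one row to a line, values as JSON. jog_arm: Moves the arm, as the interface text tells. Its arguments: {"type":"object","properties":{"motion":{"type":"array","items":{"type":"array","items":{"type":"number"}}},"force":{"type":"number"}},"required":["motion"]}

```bash
mkdir -p pics; ls
python3 - <<'E'
from plant import r
import cv2,numpy as np
s=r.state();print({k:np.round(v,3).tolist() for k,v in s.items()})
for c in("scene","top"):
    cv2.imwrite(f"pics/{c}0.png",r.camera(c))
    k=r.calibration(c);print(c,np.round(k["K"],1).tolist(),np.round(k["extrinsics"],3).tolist())
    for n in("dispenser","bowl","coaster","box","vase","candle","stand","book"):
        print(n,[(round(d["p"],2),np.round(d["at"],3).tolist()) for d in r.boxes_of(n,c)][:4])
E
```

```text
pics
{'clock': 0.0, 'joint_pos': [1.015, 0.259, 0.021, 1.334, 0.0, 1.418], 'qd': [-0.002, -0.002, 0.0, -0.0, 0.001, -0.001], 'effort': [-0.001, -55.564, 34.453, 0.014, -0.0, -0.0], 'tcp_pos': [0.215, 0.506, 0.239], 'tool_rot': [-0.628, -3.078, 0.002], 'contact_force': [0.313, 0.084, -0.333], 'ft_torque': [0.008, -0.026, -0.022], 'grip_force': 0.0, 'opening': 0.998}
scene [[437.3, 0.0, 321.2], [0.0, 437.3, 201.6], [0.0, 0.0, 1.0]] [[0.658, 0.753, -0.01, -0.28], [-0.59, 0.524, 0.614, 0.336], [0.468, -0.398, 0.789, -1.326], [0.0, 0.0, 0.0, 1.0]]
dispenser [(0.83, [0.392, -0.094, 0.082]), (0.79, [0.414, -0.358, 0.086]), (0.63, [0.541, -0.234, 0.134])]
bowl [(0.66, [0.498, 0.247, 0.053])]
coaster [(0.7, [0.513, 0.2, 0.012])]
box [(0.35, [0.539, -0.237, 0.135])]
vase [(0.83, [0.504, -0.033, 0.124])]
candle [(0.76, [0.395, 0.258, 0.067])]
stand [(0.19, [0.396, 0.259, 0.061])]
book []
top [[467.0, 0.0, 317.9], [0.0, 467.0, 187.4], [0.0, 0.0, 1.0]] [[-0.018, -1.0, -0.004, -0.103], [0.983, -0.019, 0.182, -0.541], [-0.182, -0.001, 0.983, -1.171], [0.0, 0.0, 0.0, 1.0]]
dispenser [(0.89, [0.372, -0.078, 0.094]), (0.84, [0.515, -0.223, 0.145]), (0.81, [0.386, -0.342, 0.095])]
bowl [(0.91, [0.508, 0.246, 0.041])]
coaster [(0.65, [0.457, 0.21, 0.01])]
box [(0.85, [0.505, -0.234, 0.045])]
vase [(0.7, [0.478, -0.024, 0.166])]
candle [(0.89, [0.385, 0.266, 0.082])]
stand [(0.73, [0.639, -0.279, 0.031])]
book [(0.58, [0.524, -0.492, 0.032])]
```

View pics/top0.png

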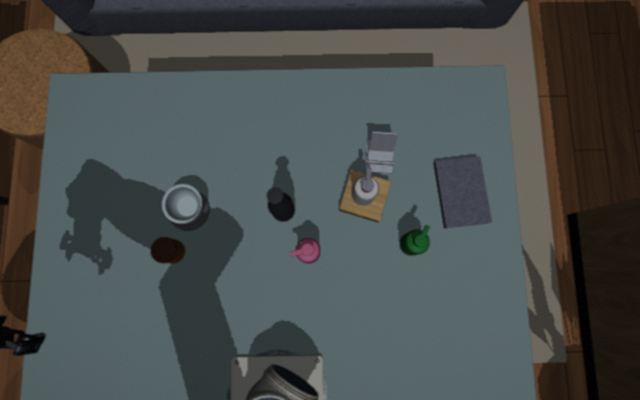

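View pics/scene0.png

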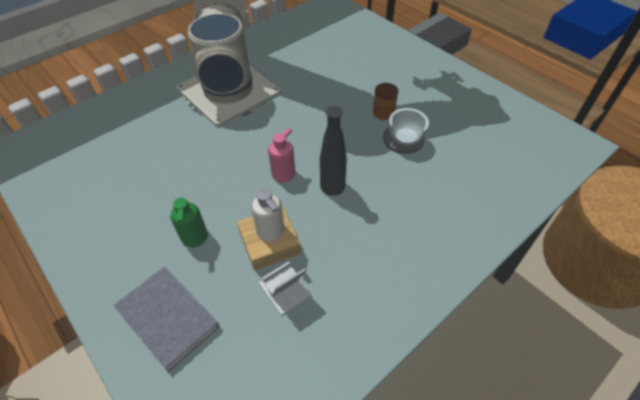

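The top view shows three dispensers: white (366,188) on the beech box, pink (307,250) and green (415,241). The white one fits the description because it is ceramic white and stands on the box. I'll confirm it and the bowl at (184,205) in enlarged crops.

```bash
cat > h.py <<'E'
import cv2,numpy as np
from plant import r
def proj(c,P,cal=None):
    k=cal or r.calibration(c);E=k["extrinsics"];p=np.atleast_2d(P)@E[:3,:3].T+E[:3,3]
    p=p*[1,-1,-1];q=p@k["K"].T;return q[:,:2]/q[:,2:]
def ray(c,uv,z):
    k=r.calibration(c);E=k["extrinsics"];d=np.linalg.inv(k["K"])@[uv[0],uv[1],1];d=d*[1,-1,-1]
    R=E[:3,:3];o=-R.T@E[:3,3];d=R.T@d;return o+d*(z-o[2])/d[2]
def circ(x,y,z,rad,n=60):
    a=np.linspace(0,2*np.pi,n,endpoint=False);return np.c_[x+rad*np.cos(a),y+rad*np.sin(a),np.full(n,z)]
E
python3 - <<'E'
from h import *
t=cv2.imread("pics/top0.png");s=cv2.imread("pics/scene0.png")
def crop(i,x,y): return cv2.resize(i[y:y+75,x:x+100],None,fx=4,fy=4,interpolation=cv2.INTER_CUBIC)
g=np.vstack([np.hstack([crop(t,135,170),crop(t,320,155)]),np.hstack([crop(s,355,90),crop(s,220,180)])])
g=cv2.convertScaleAbs(g,alpha=1.4,beta=20)
cv2.imwrite("pics/c.png",g)
hsv=cv2.cvtColor(t,cv2.COLOR_BGR2HSV);print(hsv[212,375],hsv[205,184])
m=cv2.inRange(hsv,(8,70,70),(30,255,255));m[:,:320]=0;m[:, 410:]=0;m[:150]=0;m[235:]=0
n=cv2.findContours(m,0,2)[0];n=max(n,key=cv2.contourArea)
print(cv2.minAreaRect(n),cv2.boxPoints(cv2.minAreaRect(n)).tolist())
E
```

```text
[ 18 112 128] [ 97  29 147]
((364.42449951171875, 195.26416015625), (42.1696891784668, 42.85649108886719), 15.945395469665527) [[338.2641296386719, 210.0754852294922], [350.0376892089844, 168.86793518066406], [390.5848693847656, 180.4528350830078], [378.8113098144531, 221.66038513183594]]
```

View pics/c.png

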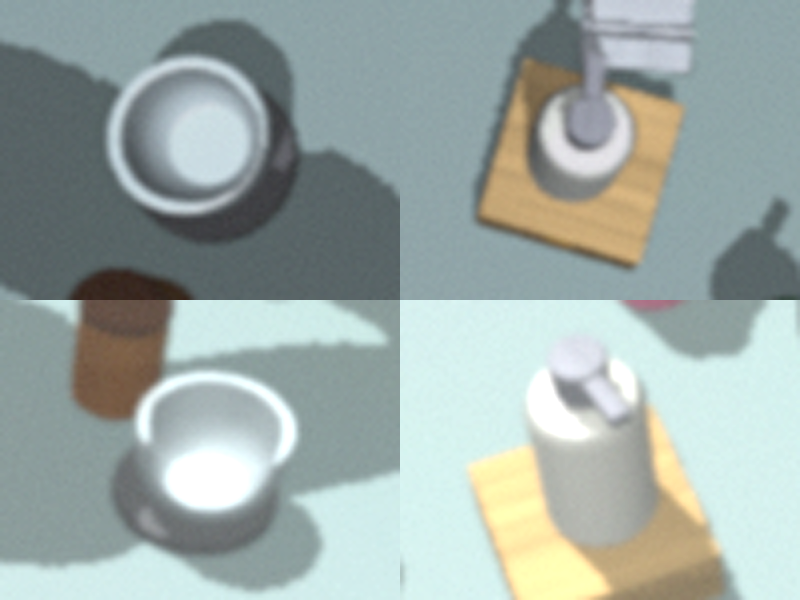

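The crops confirm the white dispenser on the beech box (target), with its spout pointing up in the top view and slightly left, toward the stand. The bowl stands on the dark coaster. Next I'll turn these outlines into positions and check them with an overlay.

Run:
```python
from h import *
f=lambda a:np.round(a,4).tolist()
def up(cx,cy,ox,oy,qx,qy): return (ox+(cx-qx)/4,oy+(cy-qy)/4)
from scipy.optimize import least_squares as L
# bowl: bbox fit of rim
def bbfit(c,bb,z,rad):
    def e(p):
        q=proj(c,circ(p[0],p[1],z,rad,180)); B=[q[:,0].min(),q[:,0].max(),q[:,1].min(),q[:,1].max()]
        return [B[i]-bb[i] for i in range(4) if bb[i] is not None]
    s=L(e,[.5,.25 if c!='x' else -.2]);return f(s.x),f(s.fun)
T=lambda a,b,c,d:[135+a/4,135+b/4,170+c/4,170+d/4]
print("bowl top",bbfit("top",T(107,270,56,214),.072,.051))
print("bowl scene",bbfit("scene",[355+134/4,355+298/4,90+72/4,None],.072,.051))
print("coaster top",bbfit("top",[None,135+299/4,None,170+242/4],.009,.056))
print("coaster scene",bbfit("scene",[355+112/4,None,None,90+253/4],.002,.056))
print("head top",f(ray("top",(320+190/4,155+117/4),.173)),"scene",f(ray("scene",(220+177/4,180+58/4),.173)))
print("spout tip top",f(ray("top",(320+194/4,155+25/4),.17)),"scene",f(ray("scene",(220+222/4,180+112/4),.168)))
b=[ray("top",(320+x/4,155+y/4),.045) for x,y in((122,60),(283,105),(238,262),(78,215))]
b=np.array(b);print("box",f(b),f(b.mean(0)))
```

```text
bowl top ([0.4997, 0.2335], [0.3746, -0.3746, -0.0366, 0.0413])
bowl scene ([0.5008, 0.2367], [0.5717, -0.5667, 0.0497])
coaster top ([0.4928, 0.2335], [-0.0, -0.0])
coaster scene ([0.4924, 0.2404], [-0.0, 0.0])
head top [0.5216, -0.23, 0.173] scene [0.5219, -0.2289, 0.173]
spout tip top [0.5777, -0.2348, 0.17] scene [0.5595, -0.2306, 0.168]
box [[0.5851, -0.2003, 0.045], [0.5528, -0.3051, 0.045], [0.4499, -0.2712, 0.045], [0.4825, -0.1686, 0.045]] [0.5176, -0.2363, 0.045]
```

Call:
jog_arm([
  [0,0,-0.04,0,0,0,1],
  [0,0,-0.08,0,0,0,1],
  [-0.02,-0.02,-0.11,0,0,-6,1],
  [-0.048,-0.048,-0.11,0,0,-12,1],
  [-0.076,-0.076,-0.11,0,0,-18,1],
  [-0.104,-0.104,-0.11,0,0,-23.1,1],
  [-0.132,-0.132,-0.11,0,0,-23.1,1],
  [-0.16,-0.16,-0.11,0,0,-23.1,1],
  [-0.188,-0.188,-0.11,0,0,-23.1,1],
  [-0.216,-0.216,-0.11,0,0,-23.1,1],
])

```text
clock: 1.73
tcp_pos: [0.3297, 0.2209, 0.3495]
tool_rot: [-0.001, 3.141, 0.0]
contact_force: [1.2, 0.5, 0.9]
opening: 1.001
grip_force: 0.0
```

Call:
jog_arm([
  [-0.016,-0.038,0,0,0,0,1],
  [-0.032,-0.076,0,0,0,0,1],
  [-0.048,-0.114,0,0,0,0,1],
  [-0.064,-0.152,0,0,0,0,1],
  [-0.08,-0.19,0,0,0,0,1],
  [-0.096,-0.228,0,0,0,0,1],
  [-0.112,-0.266,0,0,0,0,1],
  [-0.128,-0.304,0,0,0,0,1],
  [-0.144,-0.342,0,0,0,0,1],
  [-0.16,-0.38,0,0,0,0,1],
])

```text
clock: 2.57
tcp_pos: [0.49, -0.1596, 0.3494]
tool_rot: [0.0, 3.141, -0.0]
contact_force: [0.3, 0.3, -0.0]
opening: 1.0
grip_force: 0.0
```

Call:
jog_arm([
  [-0.016,-0.036,0,0,0,0,1],
  [-0.032,-0.071,0,0,0,0,1],
  [-0.032,-0.071,0,0,0,0,1],
  [-0.032,-0.071,0,0,0,0,1],
])

```text
clock: 2.9
tcp_pos: [0.5222, -0.2303, 0.3477]
tool_rot: [-0.003, -3.14, -0.002]
contact_force: [-0.5, 0.3, -1.3]
opening: 1.002
grip_force: 0.0
```

Run:
```python
from h import *
s=r.state();print(np.round(s["tcp_pos"],4),np.round(s["tool_rot"],3),np.round(s["joint_pos"],2))
k=r.calibration("wrist");print({a:np.round(v,3).tolist() for a,v in k.items()})
i=r.camera("wrist");cv2.imwrite("pics/w1.png",i)
for n in("dispenser","box","stand"):print(n,[(round(d["p"],2),np.round(d["at"],3).tolist()) for d in r.boxes_of(n,"wrist")][:3])
```

```text
[ 0.5222 -0.2303  0.3477] [-3.00e-03 -3.14e+00 -2.00e-03] [-0.56  0.29  0.34  1.62  0.   -0.56]
{'K': [[309.707, 0.0, 319.031], [0.0, 309.707, 197.268], [0.0, 0.0, 1.0]], 'extrinsics': [[0.001, 1.0, 0.002, 0.231], [-0.954, 0.001, -0.299, 0.57], [-0.299, -0.002, 0.954, -0.328], [0.0, 0.0, 0.0, 1.0]]}
dispenser [(0.69, [0.512, -0.228, 0.146]), (0.63, [0.379, -0.093, 0.1])]
box [(0.95, [0.497, -0.252, 0.043])]
stand [(0.6, [0.646, -0.279, 0.041])]
```

View pics/w1.png

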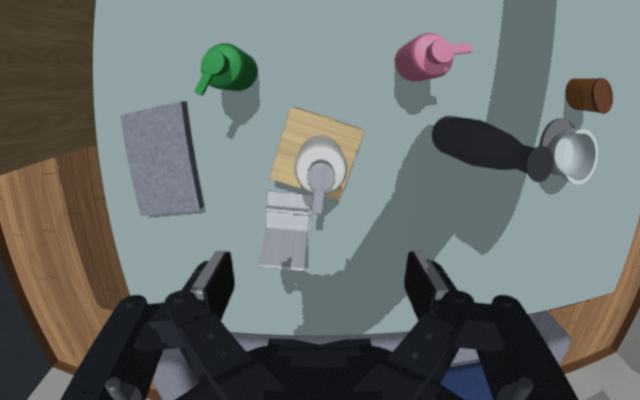

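The wrist view shows the white dispenser head at (321,177), with the spout tip at (318,212) pointing to world +x. The box corners are at (290,107), (363,129), (341,198) and (271,180), and the stand is clear of the fingers.

```bash
cat >> h.py <<'E'
def wray(uv,z):
    k=r.calibration("wrist");K=k["K"];E=k["extrinsics"]
    v=np.array([(uv[0]-K[0,2])/K[0,0],(uv[1]-K[1,2])/K[1,1]]);t=np.linalg.norm(v)+1e-12
    d=np.array([*(v/t*np.sin(t)),np.cos(t)])*[1,-1,-1];R=E[:3,:3];o=-R.T@E[:3,3];d=R.T@d
    return np.round(o+d*(z-o[2])/d[2],4)
E
python3 - <<'E'
from h import *
print("head",wray((321,177),.173),"tip",wray((318,212),.171))
b=np.array([wray(p,.045) for p in((291,107),(363,129),(341,198),(271,180))]);print(b,b.mean(0))
E
```

```text
head [ 0.5214 -0.2265  0.173 ] tip [ 0.5608 -0.2296  0.171 ]
[[ 0.4511 -0.2681  0.045 ]
 [ 0.4818 -0.166   0.045 ]
 [ 0.585  -0.1955  0.045 ]
 [ 0.5574 -0.2993  0.045 ]] [ 0.518825 -0.232225  0.045   ]
```

Call:
jog_arm([
  [0,0.002,0.035,0,0,0,0.6],
  [0,0.002,0.07,0,0,0,0.6],
  [0,0.002,0.1,0,0,0,0.6],
  [0,0.002,0.13,0,0,0,0.6],
  [0,0.002,0.155,0,0,0,0.6],
  [0,0.002,0.175,0,0,0,0.6],
  [0,0.002,0.187,0,0,0,0.6],
  [0,0.002,0.192,0,0,0,0.6],
  [0,0.002,0.192,0,0,0,0.6],
  [0,0.002,0.192,0,0,0,0.6],
])

```text
clock: 3.93
tcp_pos: [0.5221, -0.2259, 0.1584]
tool_rot: [-0.002, 3.14, -0.001]
contact_force: [-0.3, 0.7, -0.4]
opening: 0.797
grip_force: 0.0
```

Call:
jog_arm([
  [0,0,0,0,0,0,0],
  [0,0,0,0,0,0,-0.5],
  [0,0,0,0,0,0,-1],
  [0,0,0,0,0,0,-1],
  [0,0,0,0,0,0,-1],
  [0,0,0,0,0,0,-1],
  [0,0,0,0,0,0,-1],
  [0,0,0,0,0,0,-1],
  [0,0,0,0,0,0,-1],
  [0,0,0,0,0,0,-1],
], force=40)

```text
clock: 4.77
tcp_pos: [0.5222, -0.2268, 0.1582]
tool_rot: [-0.0, 3.14, -0.002]
contact_force: [-0.3, 0.3, 6.2]
opening: 0.336
grip_force: 39.3
```

Call:
jog_arm([
  [0,0,-0.01,0,0,0,-1],
  [0,0,-0.025,0,0,0,-1],
  [0,0,-0.045,0,0,0,-1],
  [0,0,-0.07,0,0,0,-1],
  [-0.01,0,-0.1,0,0,0,-1],
  [-0.03,0.01,-0.125,0,0,0,-1],
  [-0.055,0.025,-0.14,0,0,0,-1],
  [-0.08,0.045,-0.15,0,0,0,-1],
  [-0.105,0.07,-0.15,0,0,0,-1],
  [-0.12,0.1,-0.15,0,0,0,-1],
])

```text
clock: 5.6
tcp_pos: [0.6436, -0.1261, 0.3072]
tool_rot: [0.002, 3.141, -0.0]
contact_force: [0.4, -0.9, -3.8]
opening: 0.339
grip_force: 40.0
```

Call:
jog_arm([
  [-0.01,0.03,0,0,0,0,-1],
  [-0.01,0.06,0,0,0,0,-1],
  [-0.01,0.09,0,0,0,0,-1],
  [-0.01,0.12,0,0,0,0,-1],
  [-0.01,0.15,0,0,0,0,-1],
  [-0.01,0.18,0,0,0,0,-1],
  [0,0.205,0.02,0,0,0,-1],
  [0.01,0.225,0.04,0,0,0,-1],
  [0.015,0.235,0.06,0,0,0,-1],
  [0.02,0.24,0.08,0,0,0,-1],
])

```text
clock: 6.43
tcp_pos: [0.6206, 0.1157, 0.2266]
tool_rot: [0.004, -3.141, -0.001]
contact_force: [-0.7, -0.8, -3.2]
opening: 0.332
grip_force: 40.0
```

Run:
```python
from h import *
s=r.state();print({a:np.round(s[a],4).tolist() for a in("tcp_pos","contact_force","grip_force","opening","joint_pos")})
a=r.camera("scene");b=r.camera("top");cv2.imwrite("pics/t2.png",np.vstack([a[60:360,:],b[80:380,:]]))
```

```text
{'tcp_pos': [0.6206, 0.1157, 0.2266], 'contact_force': [-0.737, -0.7753, -3.1602], 'grip_force': 40.0224, 'opening': 0.3318, 'joint_pos': [0.0513, 0.4039, 0.2045, 1.3722, 0.0005, 0.0489]}
```

View pics/t2.png

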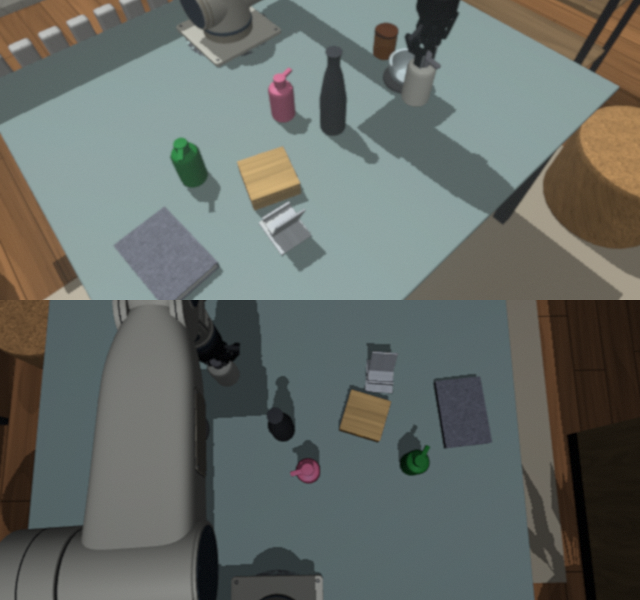

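The dispenser is held upright, at (418,78) in the upper half of the picture, and the box at (270,175) and vase look undisturbed. Next I set it down on the free table spot.

Call:
jog_arm([
  [0,0,0.025,0,0,0,-1],
  [0,0,0.05,0,0,0,-1],
  [0,0,0.07,0,0,0,-1],
  [0,0,0.085,0,0,0,-1],
  [0,0,0.096,0,0,0,-1],
  [0,0,0.104,0,0,0,-1],
  [0,0,0.109,0,0,0,-1],
  [0,0,0.112,0,0,0,-1],
  [0,0,0.113,0,0,0,-1],
  [0,0,0.113,0,0,0,-1],
])

```text
clock: 7.37
tcp_pos: [0.622, 0.1136, 0.1148]
tool_rot: [-0.0, 3.141, 0.0]
contact_force: [-0.3, -0.2, -3.0]
opening: 0.333
grip_force: 40.2
```

Call:
jog_arm([
  [0,0,0.001,0,0,0,-1],
  [0,0,0.002,0,0,0,-1],
  [0,0,0.0025,0,0,0,-1],
  [0,0,0.0025,0,0,0,-1],
])

```text
clock: 7.7
tcp_pos: [0.6224, 0.1136, 0.1132]
tool_rot: [-0.0, 3.139, -0.0]
contact_force: [-1.1, -1.5, 4.6]
opening: 0.336
grip_force: 40.9
```

Call:
jog_arm([
  [0,0,0,0,0,0,0],
  [0,0,0,0,0,0,0.4],
  [0,0,0,0,0,0,0.6],
  [0,0,0,0,0,0,0.6],
  [0,0,0,0,0,0,0.6],
  [0,0,-0.02,0,0,0,0.6],
  [0,0,-0.05,0,0,0,0.6],
  [0,0,-0.09,0,0,0,0.6],
  [0,0,-0.13,0,0,0,0.6],
  [0,0,-0.16,0,0,0,0.6],
])

```text
clock: 8.53
tcp_pos: [0.6217, 0.1137, 0.2752]
tool_rot: [-0.001, 3.139, 0.0]
contact_force: [1.0, 0.2, 0.8]
opening: 0.799
grip_force: 0.0
```

Call:
jog_arm([
  [0.02,0.028,0,0,0,0,-0.2],
  [0.04,0.056,0,0,0,0,-0.2],
  [0.06,0.084,0,0,0,0,-0.2],
  [0.08,0.112,0,0,0,0,-0.2],
  [0.1,0.14,0,0,0,0,-0.2],
  [0.122,0.168,0,0,0,0,-0.2],
  [0.122,0.168,0,0,0,0,-0.2],
  [0.122,0.168,0,0,0,0,-0.2],
  [0.122,0.168,0,0,0,0,-0.2],
])

```text
clock: 9.28
tcp_pos: [0.4997, 0.2817, 0.2718]
tool_rot: [-0.002, 3.141, -0.0]
contact_force: [0.7, 0.3, -0.5]
opening: 0.399
grip_force: 0.0
```

Run:
```python
from h import *
s=r.state();print(np.round(s["tcp_pos"],4),s["opening"],np.round(s["joint_pos"],2))
i=r.camera("wrist");cv2.imwrite("pics/w3.png",i)
for n in("dispenser","bowl","coaster","candle"):print(n,[(round(d["p"],2),np.round(d["at"],3).tolist()) for d in r.boxes_of(n,"wrist")][:3])
```

```text
[0.4997 0.2817 0.2718] 0.3991991166654538 [ 0.37  0.29  0.15  1.43 -0.    0.37]
dispenser [(0.73, [0.392, -0.327, 0.019]), (0.69, [0.603, 0.124, 0.088]), (0.66, [0.376, -0.057, 0.085])]
bowl [(0.81, [0.507, 0.234, 0.034])]
coaster [(0.88, [0.455, 0.256, 0.011])]
candle [(0.64, [0.382, 0.277, 0.082])]
```

View pics/w3.png

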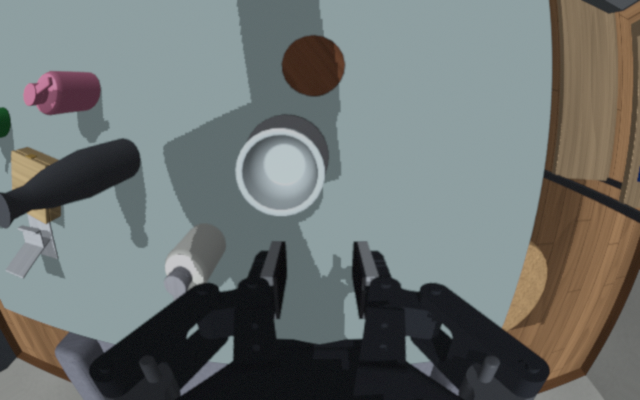

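The wrist view shows the bowl rim spanning columns 236–327 and rows 127–216. The coaster's top edge shows at (287,115), the candle is clear at (313,66), and the dispenser stands upright at (195,260).

Run:
```python
from h import *
from scipy.optimize import least_squares as L
i=cv2.imread("pics/w3.png");g=cv2.cvtColor(i,cv2.COLOR_BGR2GRAY).astype(float)
c0=np.array([281.5,171.5]);P=[]
for a in np.linspace(0,2*np.pi,72,endpoint=False):
    rr=np.arange(38,52,.25);q=(c0[:,None]+np.array([[np.cos(a)],[np.sin(a)]])*rr).astype(np.float32)
    v=cv2.remap(g.astype(np.float32),q[0][None],q[1][None],cv2.INTER_LINEAR)[0];v=cv2.GaussianBlur(v[None],(9,1),0)[0]
    j=np.argmin(np.diff(v));P.append(wray(q[:,j],.072)[:2])
P=np.array(P);s=L(lambda p:np.hypot(*(P-p[:2]).T)-p[2],[.5,.235,.051],loss="soft_l1",f_scale=.001);print("rim",s.x,np.abs(s.fun).mean())
C=[wray(p,.012) for p in((287,115),(268,118),(252,129),(310,121),(322,133))];print(np.array(C))
C=np.array(C)[:,:2];print("coaster",L(lambda p:np.hypot(*(C-p).T)-.056,[.5,.235]).x)
```

```text
rim [0.50087926 0.2348562  0.05053243] 0.00015922881921249526
[[0.439  0.2391 0.012 ]
 [0.4423 0.2146 0.012 ]
 [0.4559 0.1933 0.012 ]
 [0.447  0.2682 0.012 ]
 [0.4624 0.2834 0.012 ]]
coaster [0.49364387 0.23620877]
```

Call:
jog_arm([
  [-0.001,0,0.035,0,0,0,-0.2],
  [-0.001,0,0.07,0,0,0,-0.2],
  [-0.001,0,0.105,0,0,0,-0.2],
  [-0.001,0,0.14,0,0,0,-0.2],
  [-0.001,0,0.17,0,0,0,-0.2],
  [-0.001,0,0.19,0,0,0,-0.2],
  [-0.001,0,0.205,0,0,0,-0.2],
  [-0.001,0,0.215,0,0,0,-0.2],
  [-0.001,0,0.222,0,0,0,-0.2],
  [-0.001,0,0.222,0,0,0,-0.2],
])

```text
clock: 10.37
tcp_pos: [0.5005, 0.2811, 0.0487]
tool_rot: [-0.0, -3.14, 0.001]
contact_force: [-0.6, 0.9, -0.1]
opening: 0.397
grip_force: 0.0
```

Call:
jog_arm([
  [0,0,0,0,0,0,-0.4],
  [0,0,0,0,0,0,-0.55],
  [0,0,0,0,0,0,-0.7],
  [0,0,0,0,0,0,-0.8],
  [0,0,0,0,0,0,-0.9],
  [0,0,0,0,0,0,-1],
  [0,0,0,0,0,0,-1],
  [0,0,0,0,0,0,-1],
], force=25)

```text
clock: 11.03
tcp_pos: [0.5016, 0.2817, 0.0512]
tool_rot: [-0.001, 3.139, 0.0]
contact_force: [1.2, -0.8, 6.6]
opening: 0.108
grip_force: 23.2
```

Call:
jog_arm([
  [0,0,0,0,0,0,-1],
  [0,0,0,0,0,0,-1],
  [0,0,0,0,0,0,-1],
  [0,0,-0.004,0,0,0,-1],
  [0,0,-0.009,0,0,0,-1],
  [0,0,-0.015,0,0,0,-1],
  [0,0,-0.023,0,0,0,-1],
  [0,0,-0.033,0,0,0,-1],
  [0,0,-0.045,0,0,0,-1],
  [0,0,-0.06,0,0,0,-1],
], force=75)

```text
clock: 11.87
tcp_pos: [0.5003, 0.2817, 0.1104]
tool_rot: [0.001, -3.141, 0.0]
contact_force: [0.2, 0.0, -1.9]
opening: 0.08
grip_force: 71.8
```

Run:
```python
from h import *
s=r.state();print({a:np.round(s[a],4).tolist() for a in("tcp_pos","contact_force","ft_torque","grip_force","opening")})
a=r.camera("scene")[70:190,330:490];w=r.camera("wrist")
a=cv2.resize(a,(640,480),interpolation=cv2.INTER_CUBIC)
cv2.imwrite("pics/g4.png",np.vstack([a[:300],w[60:360]]))
```

```text
{'tcp_pos': [0.5003, 0.2817, 0.1104], 'contact_force': [0.1975, 0.007, -1.9203], 'ft_torque': [0.1065, -0.0457, -0.0431], 'grip_force': 71.8323, 'opening': 0.0805}
```

View pics/g4.png

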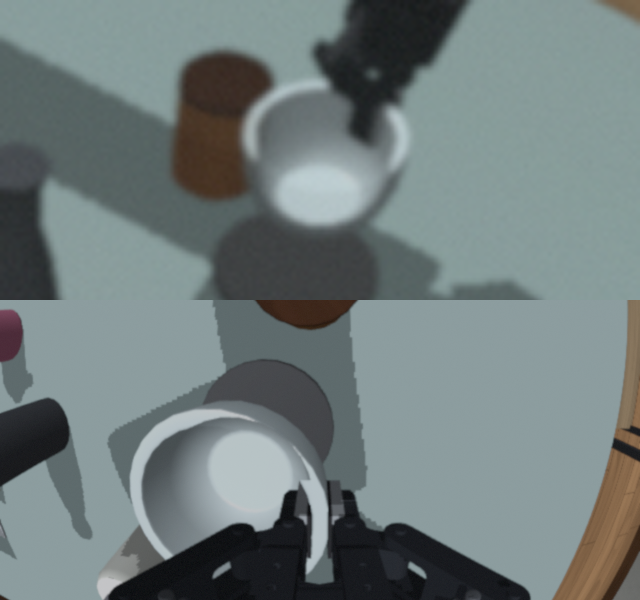

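The bowl is held just above the coaster, with candle and coaster in place, and it may be tilted slightly. I'll estimate the tilt and refine the coaster centre.

Run:
```python
from h import *
from scipy.optimize import least_squares as L
g=cv2.imread("pics/g4.png")[300:];full=np.zeros((400,640,3),np.uint8);full[60:360]=g
G=cv2.cvtColor(full,cv2.COLOR_BGR2GRAY).astype(np.float32)
k=r.calibration("wrist");K=k["K"];E=k["extrinsics"]
def wproj(P):
    p=(P@E[:3,:3].T+E[:3,3])*[1,-1,-1];n=np.hypot(p[:,0],p[:,1]);t=np.arctan2(n,p[:,2])
    return np.c_[K[0,2]+K[0,0]*t*p[:,0]/n,K[1,2]+K[1,1]*t*p[:,1]/n]
c0=np.array([228.,252.]);Q=[]
for a in np.radians(np.arange(100,300,4)):   # left/top side of rim: outer bright->dark edge
    rr=np.arange(70,125,.25);q=(c0[:,None]+np.array([[np.cos(a)],[np.sin(a)]])*rr).astype(np.float32)
    v=cv2.remap(G,q[0][None],q[1][None],cv2.INTER_LINEAR)[0];v=cv2.GaussianBlur(v[None],(9,1),0)[0]
    Q.append(q[:,np.argmin(np.diff(v))])
Q=np.array(Q)
A=np.linspace(0,2*np.pi,720)
def rim(p):
    cx,cy,cz,tx,ty=p;n=np.array([ty,-tx,1.]);n/=np.linalg.norm(n);u=np.cross([0,1,0],n);u/=np.linalg.norm(u);w=np.cross(n,u)
    return wproj(np.array([cx,cy,cz])+.051*(np.cos(A)[:,None]*u+np.sin(A)[:,None]*w))
def e(p):
    R=rim(p);return np.r_[np.sqrt(((Q[:,None]-R[None])**2).sum(2)).min(1),(p[2]-.132)/.003, (p[0]-.5009)/.003]
s=L(e,[.5,.235,.132,0,0],loss="soft_l1",x_scale=[.01,.01,.01,.1,.1]);print(np.round(s.x,4),np.abs(s.fun).mean(),Q[::8].round(0).tolist())
C=[]
c1=np.array([270.,180.])
for a in np.radians(np.arange(230,362,6)):
    rr=np.arange(45,80,.25);q=(c1[:,None]+np.array([[np.cos(a)],[np.sin(a)]])*rr).astype(np.float32)
    v=cv2.remap(G,q[0][None],q[1][None],cv2.INTER_LINEAR)[0];v=cv2.GaussianBlur(v[None],(9,1),0)[0]
    C.append(wray(q[:,np.argmax(np.diff(v))],.012)[:2])
C=np.array(C);s=L(lambda p:np.hypot(*(C-p[:2]).T)-.056,[.5,.235],loss="soft_l1",f_scale=.001);print("coaster",s.x,np.abs(s.fun).mean())
```

```text
[ 0.499   0.2388  0.1394  0.1554 -0.0092] 3.5058988873741646 [[213.0, 338.0], [168.0, 319.0], [137.0, 278.0], [132.0, 224.0], [163.0, 180.0], [213.0, 169.0], [263.0, 166.0]]
coaster [0.4931612  0.23699889] 0.0003610165692491153
```

Call:
jog_arm([
  [0,0,-0.02,0,0,0,-1],
  [0,0,-0.05,0,0,0,-1],
  [0,0,-0.08,0,0,0,-1],
  [0,0,-0.11,0,0,0,-1],
  [-0.01,-0.01,-0.14,0,0,0,-1],
  [-0.03,-0.025,-0.165,0,0,0,-1],
  [-0.055,-0.045,-0.18,0,0,0,-1],
  [-0.08,-0.065,-0.19,0,0,0,-1],
  [-0.105,-0.09,-0.19,0,0,0,-1],
  [-0.13,-0.115,-0.19,0,0,0,-1],
])

```text
clock: 12.8
tcp_pos: [0.6318, 0.1659, 0.3001]
tool_rot: [-0.002, 3.141, 0.001]
contact_force: [0.9, 0.3, -2.9]
opening: 0.086
grip_force: 72.7
```

Call:
jog_arm([
  [-0.02,-0.03,0,0,0,0,-1],
  [-0.025,-0.06,0,0,0,0,-1],
  [-0.025,-0.092,0,0,0,0,-1],
  [-0.025,-0.124,0,0,0,0,-1],
  [-0.025,-0.156,0,0,0,0,-1],
  [-0.025,-0.188,0,0,0,0,-1],
  [-0.025,-0.22,0,0,0,0,-1],
  [-0.015,-0.25,0,0,0,0,-1],
  [0.005,-0.275,0,0,0,0,-1],
  [0.025,-0.295,0,0,0,0,-1],
])

```text
clock: 13.63
tcp_pos: [0.6052, -0.1304, 0.2981]
tool_rot: [-0.001, -3.14, -0.001]
contact_force: [0.1, -0.5, -2.0]
opening: 0.081
grip_force: 77.5
```

Call:
jog_arm([
  [0.02,-0.015,0.01,0,0,0,-1],
  [0.04,-0.03,0.03,0,0,0,-1],
  [0.06,-0.045,0.05,0,0,0,-1],
  [0.08,-0.055,0.07,0,0,0,-1],
  [0.088,-0.058,0.09,0,0,0,-1],
  [0.088,-0.058,0.1,0,0,0,-1],
  [0.088,-0.058,0.1,0,0,0,-1],
  [0.088,-0.058,0.1,0,0,0,-1],
])

```text
clock: 14.3
tcp_pos: [0.5183, -0.1862, 0.1999]
tool_rot: [0.001, -3.141, -0.001]
contact_force: [0.6, -0.0, -3.2]
opening: 0.083
grip_force: 78.0
```

Run:
```python
from h import *
s=r.state();print({a:np.round(s[a],4).tolist() for a in("tcp_pos","contact_force","ft_torque","grip_force","opening")})
a=r.camera("scene")[135:285,200:340];t=r.camera("top");w=r.camera("wrist");cv2.imwrite("pics/w5.png",w);cv2.imwrite("pics/t5.png",t)
a=cv2.resize(a,None,fx=3,fy=3,interpolation=cv2.INTER_CUBIC)[:400]
b=cv2.resize(t[140:260,315:435],(380,400),interpolation=cv2.INTER_CUBIC)
cv2.imwrite("pics/g5.png",np.hstack([a,b])[:, :800])
for c in("scene","wrist"):print([(round(d["p"],2),np.round(d["at"],3).tolist()) for d in r.boxes_of("bowl",c)][:2])
```

```text
{'tcp_pos': [0.5183, -0.1862, 0.1999], 'contact_force': [0.6391, -0.032, -3.1563], 'ft_torque': [0.0898, -0.041, 0.0382], 'grip_force': 78.0366, 'opening': 0.083}
[(0.61, [0.506, -0.234, 0.193])]
[(0.56, [0.511, -0.241, 0.192])]
```

View pics/g5.png

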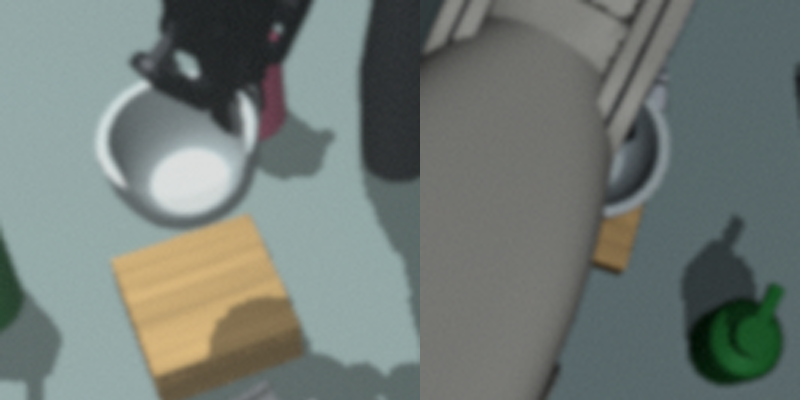

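The bowl (left panel, rim at about (180,130) in the crop) is held above the box (200,310) with its -y side slightly low. I'll quantify the tilt and level it before setting down.

Run:
```python
from h import *
from scipy.optimize import least_squares as L
full=cv2.imread("pics/w5.png");G=cv2.cvtColor(full,cv2.COLOR_BGR2GRAY).astype(np.float32)
k=r.calibration("wrist");K=k["K"];E=k["extrinsics"];T=np.array(r.state()["tcp_pos"])
def wproj(P):
    p=(P@E[:3,:3].T+E[:3,3])*[1,-1,-1];n=np.hypot(p[:,0],p[:,1]);t=np.arctan2(n,p[:,2])
    return np.c_[K[0,2]+K[0,0]*t*p[:,0]/n,K[1,2]+K[1,1]*t*p[:,1]/n]
A=np.linspace(0,2*np.pi,360,endpoint=False)
def circ3(p,h=0,rad=.051):
    # tilt a about world x through pinch point on rim (T + [dx,.0045,.021]), b about y
    a,b,dx,dy,dz=p;R=cv2.Rodrigues(np.array([a,b,0.]))[0]
    piv=T+[dx,.0045+dy,.021+dz];c=np.array([0,-.051,-h])
    return piv+(c+rad*np.c_[np.cos(A),np.sin(A),0*A])@R.T
gx,gy=cv2.Sobel(cv2.GaussianBlur(G,(0,0),1),5,1,0),cv2.Sobel(cv2.GaussianBlur(G,(0,0),1),5,0,1)
def edge(p):
    q=wproj(circ3(p));c=q.mean(0);d=q-c;d/=np.linalg.norm(d,axis=1)[:,None];ang=np.degrees(np.arctan2(d[:,1],d[:,0]))%360
    ok=(ang>110)&(ang<290)&(q[:,1]<330);o=[]
    for i in np.where(ok)[0][::3]:
        rr=np.arange(-9,9.1,.25);s=(q[i][:,None]+d[i][:,None]*rr).astype(np.float32)
        v=cv2.GaussianBlur(cv2.remap(G,s[0][None],s[1][None],1)[0][None],(7,1),0)[0];df=np.diff(v);j=df.argmin()
        if df[j]<-3:o.append((i,*s[:,j],*d[i]))
    return np.array(o)
for a0 in(.03,.08,.14):
    p=np.array([a0,0,0,0,0])
    for _ in range(8):
        o=edge(p);idx=o[:,0].astype(int)
        f=lambda p:np.r_[((wproj(circ3(p))[idx]-o[:,1:3])*o[:,3:]).sum(1),(p[2:]/.0015)*3]
        s=L(f,p,loss="soft_l1",x_scale=[.1,.1,.01,.01,.01]);p=s.x
    print(np.round(p,4),len(o),np.abs(s.fun).mean())
q=wproj(circ3(p))
q2=wproj(circ3([.0,0,0,0,0]))
for u,v in q.astype(int):cv2.circle(full,(u,v),0,(0,0,255),-1)
for u,v in q2.astype(int):cv2.circle(full,(u,v),0,(0,255,0),-1)
cv2.imwrite("pics/w5o.png",full[100:400,80:400])
```

```text
[ 0.0629  0.0212 -0.0008 -0.0001 -0.    ] 52 0.5148172479655448
[ 0.0633  0.0208 -0.0008 -0.0001 -0.    ] 52 0.5127770429165891
[ 0.0635  0.0206 -0.0008 -0.0002 -0.    ] 52 0.5122291700434158
```

View pics/w5o.png

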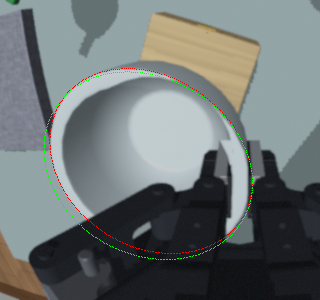

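The overlay (red fit) follows the rim and gives a tilt of 0.063 rad about world +x. I'll level it with +3.7° about tool x and descend.

Call:
jog_arm([
  [0,-0.001,0.02,1.2,0,0,-1],
  [0,-0.002,0.045,2.4,0,0,-1],
  [-0.001,-0.0025,0.065,3.7,0,0,-1],
  [-0.001,-0.0025,0.08,3.7,0,0,-1],
  [-0.001,-0.0025,0.092,3.7,0,0,-1],
  [-0.001,-0.0025,0.1,3.7,0,0,-1],
  [-0.001,-0.0025,0.106,3.7,0,0,-1],
  [-0.001,-0.0025,0.11,3.7,0,0,-1],
  [-0.001,-0.0025,0.112,3.7,0,0,-1],
  [-0.001,-0.0025,0.112,3.7,0,0,-1],
])

```text
clock: 15.38
tcp_pos: [0.5189, -0.1889, 0.0879]
tool_rot: [-0.0, 3.14, -0.102]
contact_force: [1.0, 1.4, -2.5]
opening: 0.08
grip_force: 78.0
```

Call:
jog_arm([
  [0,0,0.001,0,0,0,-1],
  [0,0,0.0015,0,0,0,-1],
  [0,0,0.0015,0,0,0,-1],
])

```text
clock: 15.63
tcp_pos: [0.5189, -0.1891, 0.0866]
tool_rot: [-0.0, 3.139, -0.102]
contact_force: [0.7, 0.9, -2.1]
opening: 0.084
grip_force: 78.0
```

Call:
jog_arm([
  [0,0,0.001,0,0,0,-1],
  [0,0,0.0015,0,0,0,-1],
  [0,0,0.0015,0,0,0,-1],
])

```text
clock: 15.88
tcp_pos: [0.5188, -0.189, 0.0848]
tool_rot: [-0.001, 3.14, -0.101]
contact_force: [-0.6, 0.1, -2.2]
opening: 0.081
grip_force: 78.0
```

Call:
jog_arm([
  [0,0,0.0005,0,0,0,-1],
  [0,0,0.001,0,0,0,-1],
  [0,0,0.001,0,0,0,-1],
])

```text
clock: 16.13
tcp_pos: [0.5189, -0.189, 0.0843]
tool_rot: [-0.001, 3.139, -0.102]
contact_force: [-0.1, 2.1, 2.7]
opening: 0.084
grip_force: 78.9
```

Call:
jog_arm([
  [0,0,0.0005,0,0,0,-1],
  [0,0,0.0005,0,0,0,-1],
  [0,0,0.0005,0,0,0,-1],
  [0,0,0.0005,0,0,0,-1],
], force=20)

```text
clock: 16.47
tcp_pos: [0.519, -0.1889, 0.0842]
tool_rot: [-0.001, 3.139, -0.102]
contact_force: [-1.6, 4.4, 8.5]
opening: 0.082
grip_force: 79.7
```

Call:
jog_arm([
  [0,0,0,0,0,0,-0.7],
  [0,0,0,0,0,0,-0.5],
  [0,0,0,0,0,0,-0.3],
  [0,0,0,0,0,0,-0.2],
  [0,0,0,0,0,0,-0.2],
  [0,0,0,0,0,0,-0.2],
  [0,0,-0.01,0,0,0,-0.2],
  [0,0,-0.03,0,0,0,-0.2],
])

```text
clock: 17.13
tcp_pos: [0.5177, -0.1867, 0.1121]
tool_rot: [0.0, -3.136, 0.098]
contact_force: [0.9, 0.6, -0.5]
opening: 0.393
grip_force: 0.0
```

Call:
jog_arm([
  [0,0,-0.03,0,0,0,-0.2],
  [0,0,-0.06,0,0,0,-0.2],
  [0,0,-0.09,-1.2,0,0,0],
  [0,0,-0.12,-2.4,0,0,0.3],
  [-0.02,0,-0.15,-3.7,0,0,0.6],
  [-0.04,0.01,-0.17,-3.7,0,0,0.6],
  [-0.065,0.03,-0.18,-3.7,0,0,0.6],
  [-0.09,0.05,-0.185,-3.7,0,0,0.6],
  [-0.115,0.075,-0.185,-3.7,0,0,0.6],
  [-0.115,0.075,-0.185,-3.7,0,0,0.6],
])

```text
clock: 17.97
tcp_pos: [0.6367, -0.0966, 0.2926]
tool_rot: [-0.006, 3.141, 0.002]
contact_force: [0.6, -1.0, -0.4]
opening: 0.799
grip_force: 0.0
```

Run:
```python
from h import *
from scipy.optimize import least_squares as L
s=r.state();print(np.round(s["tcp_pos"],4),np.round(s["tool_rot"],3),s["opening"])
a=r.camera("scene");w=r.camera("wrist");t=r.camera("top")
cv2.imwrite("pics/s6.png",a);cv2.imwrite("pics/w6.png",w);cv2.imwrite("pics/t6.png",t)
for c in("scene","wrist","top"):
  for n in("bowl","dispenser","box"):print(c,n,[(round(d["p"],2),np.round(d["at"],3).tolist()) for d in r.boxes_of(n,c)][:4])
```

```text
[ 0.6367 -0.0966  0.2926] [-6.000e-03  3.141e+00  2.000e-03] 0.7985390682312028
scene bowl [(0.74, [0.505, -0.23, 0.086]), (0.55, [0.558, -0.262, 0.043])]
scene dispenser [(0.82, [0.389, -0.095, 0.083]), (0.58, [0.414, -0.361, 0.085]), (0.56, [0.633, 0.098, 0.082])]
scene box [(0.84, [0.56, -0.262, 0.044])]
wrist bowl [(0.63, [0.512, -0.242, 0.075])]
wrist dispenser [(0.79, [0.614, 0.097, 0.099]), (0.59, [0.412, -0.342, 0.071])]
wrist box [(0.62, [0.536, -0.193, 0.046])]
top bowl [(0.94, [0.524, -0.235, 0.069])]
top dispenser [(0.97, [0.388, -0.343, 0.092]), (0.7, [0.376, -0.08, 0.097])]
top box [(0.58, [0.486, -0.214, 0.046])]
```

Call:
jog_arm([
  [0.002,0.03,0,0,0,0,0.6],
  [0.004,0.06,0,0,0,0,0.6],
  [0.007,0.095,0,0,0,0,0.6],
  [0.01,0.13,0,0,0,0,0.6],
  [0.012,0.165,0,0,0,0,0.6],
  [0.0145,0.195,0,0,0,0,0.6],
  [0.0145,0.21,0,0,0,0,0.6],
  [0.0145,0.21,0.02,0,0,0,0.6],
  [0.0145,0.21,0.03,0,0,0,0.6],
  [0.0145,0.21,0.03,0,0,0,0.6],
])

```text
clock: 19.4
tcp_pos: [0.6184, 0.1092, 0.2605]
tool_rot: [0.001, -3.138, 0.001]
contact_force: [-0.3, -0.6, -0.0]
opening: 0.802
grip_force: 0.0
```

Run:
```python
from h import *
s=r.state();print(np.round(s["tcp_pos"],4),np.round(s["tool_rot"],3))
w=r.camera("wrist");cv2.imwrite("pics/w7.png",w)
t=r.camera("top");cv2.imwrite("pics/t7.png",t)
a=r.camera("scene");o=lambda i,x,y:cv2.resize(i[y:y+100,x:x+133],(400,300),interpolation=cv2.INTER_CUBIC)
cv2.imwrite("pics/m7.png",np.vstack([np.hstack([o(a,205,160),o(t,300,145)]),np.hstack([o(a,350,80),cv2.resize(w[110:260,220:420],(400,300))])]))
```

```text
[0.6184 0.1092 0.2605] [ 1.000e-03 -3.138e+00  1.000e-03]
```

View pics/m7.png

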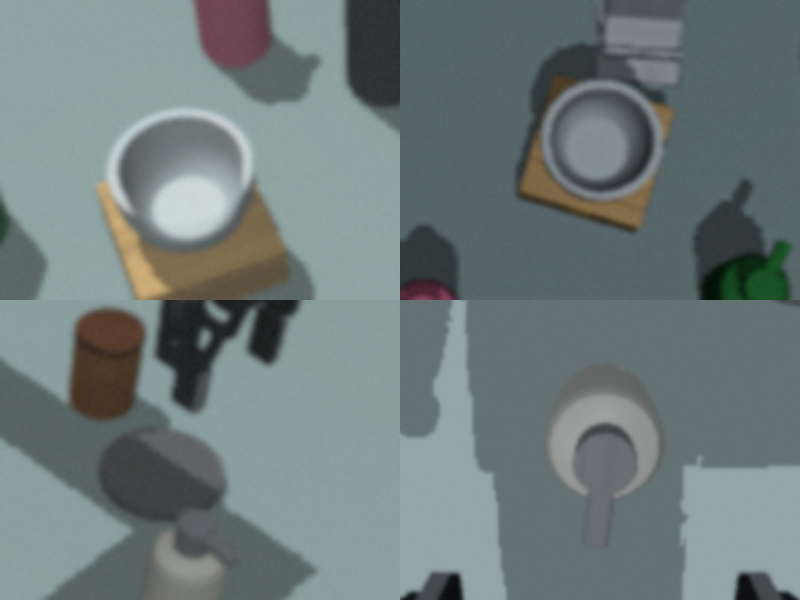

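The bowl stands upright on the lid (top crop rim centre (602,140)). The dispenser is upright on the table with its head at wrist pixel (322,188).

Run:
```python
from h import *
print("head",wray((322.5,188.5),.128),"bowl",ray("top",(300+202/3.0075,145+140/3),.105))
```

```text
head [0.6198 0.1106 0.128 ] bowl [ 0.5157997  -0.23577259  0.105     ]
```

Call:
jog_arm([
  [-0.003,0.003,0.03,0,0,0,0.6],
  [-0.003,0.003,0.06,0,0,0,0.6],
  [-0.003,0.003,0.09,0,0,0,0.6],
  [-0.003,0.003,0.115,0,0,0,0.6],
  [-0.003,0.003,0.132,0,0,0,0.6],
  [-0.003,0.003,0.142,0,0,0,0.6],
  [-0.003,0.003,0.146,0,0,0,0.6],
  [-0.003,0.003,0.146,0,0,0,0.6],
])

```text
clock: 20.22
tcp_pos: [0.6225, 0.1122, 0.1171]
tool_rot: [-0.001, -3.142, 0.0]
contact_force: [-0.5, 0.3, 1.0]
opening: 0.802
grip_force: 0.0
```

Call:
jog_arm([
  [0,0,0,0,0,0,0],
  [0,0,0,0,0,0,-0.3],
  [0,0,0,0,0,0,-0.6],
  [0,0,0,0,0,0,-1],
  [0,0,0,0,0,0,-1],
  [0,0,0,0,0,0,-1],
  [0,0,0,0,0,0,-1],
  [0,0,0,0,0,0,-1],
], force=40)

```text
clock: 20.88
tcp_pos: [0.6228, 0.1126, 0.1184]
tool_rot: [-0.001, 3.139, -0.0]
contact_force: [0.3, -0.8, 6.7]
opening: 0.333
grip_force: 39.2
```

Call:
jog_arm([
  [0,0,-0.01,0,0,0,-1],
  [0,0,-0.03,0,0,0,-1],
  [0,0,-0.055,0,0,0,-1],
  [0.01,0.01,-0.075,0,0,0,-1],
  [0.03,0.03,-0.085,0,0,0,-1],
  [0.055,0.053,-0.085,0,0,0,-1],
  [0.08,0.077,-0.085,0,0,0,-1],
  [0.105,0.102,-0.085,0,0,0,-1],
  [0.122,0.118,-0.085,0,0,0,-1],
  [0.1285,0.1245,-0.08,0,0,0,-1],
])

```text
clock: 21.72
tcp_pos: [0.4912, 0.2391, 0.1985]
tool_rot: [-0.005, 3.141, 0.002]
contact_force: [0.4, -0.7, -3.3]
opening: 0.332
grip_force: 40.0
```

Call:
jog_arm([
  [0,0,0,0,0,0,-1],
  [0,0,0.015,0,0,0,-1],
  [0,0,0.03,0,0,0,-1],
  [0,0,0.043,0,0,0,-1],
  [0,0,0.053,0,0,0,-1],
  [0,0,0.06,0,0,0,-1],
  [0,0,0.064,0,0,0,-1],
  [0,0,0.066,0,0,0,-1],
  [0,0,0.066,0,0,0,-1],
])

```text
clock: 22.47
tcp_pos: [0.4939, 0.2369, 0.131]
tool_rot: [0.0, -3.142, 0.0]
contact_force: [-0.2, 0.4, -2.7]
opening: 0.33
grip_force: 40.1
```

Call:
jog_arm([
  [0,0,0.0005,0,0,0,-1],
  [0,0,0.001,0,0,0,-1],
  [0,0,0.001,0,0,0,-1],
  [0,0,0.001,0,0,0,-1],
])

```text
clock: 22.8
tcp_pos: [0.4938, 0.2372, 0.1304]
tool_rot: [-0.001, 3.141, 0.0]
contact_force: [0.2, -0.9, -2.1]
opening: 0.329
grip_force: 40.1
```

Call:
jog_arm([
  [0,0,0.0005,0,0,0,-1],
  [0,0,0.001,0,0,0,-1],
  [0,0,0.001,0,0,0,-1],
  [0,0,0.001,0,0,0,-1],
])

```text
clock: 23.13
tcp_pos: [0.4942, 0.2371, 0.1303]
tool_rot: [-0.001, 3.139, 0.001]
contact_force: [-1.0, -1.7, 7.6]
opening: 0.33
grip_force: 41.1
```

Contact is made, so I release and retreat.

Call:
jog_arm([
  [0,0,0,0,0,0,-0.1],
  [0,0,0,0,0,0,0.3],
  [0,0,0,0,0,0,0.6],
  [0,0,0,0,0,0,0.6],
  [0,0,0,0,0,0,0.6],
  [0,0,-0.02,0,0,0,0.6],
  [0,0,-0.05,0,0,0,0.6],
  [0,0,-0.09,0,0,0,0.6],
  [0,0,-0.13,0,0,0,0.6],
  [0,0,-0.16,0,0,0,0.6],
])

```text
clock: 23.97
tcp_pos: [0.4936, 0.2371, 0.2922]
tool_rot: [-0.001, 3.14, 0.001]
contact_force: [0.5, -0.7, -0.3]
opening: 0.799
grip_force: 0.0
```

Run:
```python
from h import *
s=r.state();print(s["clock"],np.round(s["tcp_pos"],4),np.round(s["contact_force"],2))
w=r.camera("wrist");g=r.camera("scene");r.camera("top")
for c in("wrist","scene"):
  for n in("dispenser","bowl","coaster","box","candle","vase","stand"):print(c,n,[(round(d["p"],2),np.round(d["at"],3).tolist()) for d in r.boxes_of(n,c)][:3])
# head: grey-violet blob near image of (TCP)
h=cv2.cvtColor(w,cv2.COLOR_BGR2HSV)
k=r.calibration("wrist")
G=cv2.cvtColor(w,cv2.COLOR_BGR2GRAY)
m=cv2.inRange(w,(135,135,135),(255,255,255));m[:,:230]=0;m[:,410:]=0;m[270:]=0
hs=cv2.inRange(h,(0,0,120),(180,16,255))&m
n=cv2.findContours(hs,0,2)[0];n=sorted(n,key=cv2.contourArea)[-1];b=cv2.boundingRect(n);print("body blob",b)
cv2.imwrite("pics/w8.png",w)
cv2.imwrite("pics/f8.png",np.hstack([cv2.resize(w[110:260,220:420],(400,300)),cv2.resize(g[80:180,350:483],(400,300))]))
```

```text
23.9667 [0.4936 0.2371 0.2922] [ 0.47 -0.66 -0.29]
wrist dispenser [(0.97, [0.378, -0.062, 0.089]), (0.83, [0.393, -0.328, 0.043]), (0.55, [0.482, 0.234, 0.115])]
wrist bowl [(0.89, [0.506, -0.257, 0.088])]
wrist coaster [(0.58, [0.47, 0.248, 0.008])]
wrist box [(0.95, [0.479, -0.2, 0.043])]
wrist candle []
wrist vase [(0.75, [0.483, 0.002, 0.145]), (0.19, [0.553, -0.444, 0.023])]
wrist stand [(0.77, [0.647, -0.267, 0.037])]
scene dispenser [(0.92, [0.412, -0.359, 0.088]), (0.82, [0.391, -0.095, 0.081]), (0.72, [0.504, 0.225, 0.093])]
scene bowl [(0.71, [0.503, -0.228, 0.084]), (0.54, [0.505, 0.223, 0.092])]
scene coaster [(0.78, [0.515, 0.214, 0.01])]
scene box [(0.62, [0.559, -0.26, 0.043])]
scene candle [(0.84, [0.397, 0.261, 0.066]), (0.6, [0.557, -0.262, 0.046])]
scene vase [(0.88, [0.505, -0.036, 0.124])]
scene stand [(0.67, [0.645, -0.289, 0.006])]
body blob (293, 149, 52, 48)
```

```bash
python3 -c "
from plant import r
print(r.job_done())"
```

```text
the job is handed in; nothing more can be done
None
```

I handed the job in at about 24 s of the 72 s allowed: the dispenser stands on the coaster and the bowl on the box lid, each within a few millimetres of centre by my measurements, though no verdict came back and the dispenser's final placing was checked by numbers only, as my 10 pictures were used up.

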